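Snap the retaining clip into the roller axle's groove

ROBOT

A 6-joint arm with a two-finger parallel gripper is mounted at the origin on a cart in front of the work surface, level with it; the furniture and walls round the work are solid. World frame = base frame: x ahead of the robot, y to its left, z up, the work surface at z = 0. Lengths are in m, angles in rad, forces in N, time in s.
With the tool pointing down it reaches from about 0.35 to 0.775 m from the base axis. Payload 5.5 kg.
Tool frame: the origin (TCP) lies at the very end of the fingers, on their centre line; the grasp point (between the pads) lies 19 mm behind it; z points along the fingers, y is the direction in which the jaws open and shut (so a half turn about z gives the same grasp; the last joint's range is limited). The gripper opens to 85 mm and grips with 20 to 120 N. Pads are 22 mm wide; open, the fingers measure 114 mm over their backs; the gripper's body (76 mm by 85 mm) begins 54 mm behind the grasp point. The pads swing forward as they close: fully open they stand 13 mm farther back than shut.
Start: joints at [-1.363, 0.313, 0.046, 1.304, 0, 1.431], TCP at [0.196, -0.541, 0.231] pointing down, gripper open.
Joint ranges: [-2.76, 2.76], [-0.86, 1.69], [-1.03, 1.26], [-2.2, 2.34], [-1.47, 1.5], [-3.14, 3.14]. Speed limits (rad/s): [2.57, 2.57, 3.14, 3.14, 3.14, 3.14].

INTERFACE

Orientations are given as a unit quaternion [w, x, y, z].
In Python, from workcell import get_state, vision, workorder, silhouettes, tip_of gives the robot as it stands.
- The arm moves only by the shell command python3 -m inch 'ROWS' [FORCE]. ROWS is JSON, a list of rows, each a list of 7 numbers: the shift along the tool's x, y, z in cm, then the turn, a rotation vector about the tool's x, y, z in degrees, then the finger opening in cm, from 0 to 8.54. In form: [[dx, dy, dz, rx, ry, rz, hand], ...]. A call has 1 to 5 rows; each row shifts and turns the commanded pose from where the row before left it, along the tool's axes as they then stand; what a row does not reach is not made up. A row lasts 1/10 s, in which the tool goes at most 50 mm and 8.59 degrees, less where a joint would pass 70% of its speed; a pose out of reach is approached as far as the arm can. A call with a gripper value outside its range is refused whole. The fingers move at their own pace and stop on an object; FORCE is the grip in N (left out, the last holds). Time passes only in rows, so rows that do not move let the fingers close. It gives the time, the measured TCP pose, the force and the opening at its end, in the units of the state.
- get_state(): the state, without advancing time (a new reading comes with each control period).
- vision.read_camera(name): name is "scene" or "top" or "wrist"; returns a dict with "pixels" (420x560x3 uint8, red, green, blue), "depth" (420x560 float32, m along the optical axis (not along the pixel's ray), 0 where there is no reading), "mtx" (3x3 intrinsics, pixels), "T" (4x4, takes a point from camera to world coordinates); the wrist camera has in their place "tool_from_camera" (4x4, takes a point from camera to tool coordinates, whose origin is the TCP and whose axes are the flange's). Camera axes: x right, y up, looking along -z (the intrinsics and any distortion apply to the point x, -y, -z); pixel columns grow to the right and rows downward; lengths in m; the calibration is good to about 2 mm. A picture is of the moment at which its call begins: read the wrist's pose just before it.
- workorder.hand_in(): hands the job in, once; it reports no verdict.
Trained networks look in a picture, given as the dict that the camera call returned (one of the last four; its "shot" number tells which), for a name from the list of things; names that differ only in an ending like _2 or _b are one class to them, and where a whole thing is asked for, a point or a joint stands for the part that bears it (a point fixed in the world has none). Each returns a list of dicts, best first, with "confidence" (0 to 1); they miss things now and then, are a little off and sometimes report something else, mostly with a low value. They report only what shows in the picture. A call takes as long as a camera call.
- silhouettes(picture, label): "mask" (420x560 bool, what is visible of it) and "location" ([column, row] in pixels, amid what is visible of it).
- tip_of(picture, label): "location" ([column, row] in pixels: a listed point, or the origin of a listed thing).
The state is a dict: "clock": time; "joint_pos": joint angles; "qvel": joint speeds; "tau": joint torques, N m; "tcp_pos": TCP position; "orientation": TCP orientation; "wrist_force": force on the tool from outside, world axes, zero at the start; "ft_torque": the same for the moment, N m; "finger_gap": finger opening in m.
Only numpy, scipy, OpenCV 4.12 (cv2) and the standard library are available. Lean on these libraries where they do the work, as an engineer would, in place of code of your own. Each camera call takes 0.05 s, during which the arm holds its last target.

TASK

The roller on the bench stand has lost its retainer. Take the larger of the two open spring clips by its tab and press it, mouth down, straight over the groove in the axle until its jaws snap under and it is fully home, then let go, leaving it upright in the groove. Leave the smaller clip where it stands.

Things in the scene. Friction and masses are not known exactly. Their poses are not given: they have to be found in the camera images.
- clip_grip (a point): LARGER steel spring clip, the one to use: centre of its grip tab. It stands on its two jaw tips, mouth down, tab up. Point is 76 mm above the feet. Tab 22 mm along x, 20 mm along y, from 55 to 99 mm above the feet, free all round; grip it across x. Right below it is a cross-bar 50 mm along x, 7 mm thick. z up, jaws spread along x, y = thickness (20 mm all over); a half turn about z is the same. 110 g.
- clip_bore (a point): Centre of the larger clip's round seat, 48 mm below clip_grip, 28 mm above the feet, same axes. It lies on the axle's centre line when home, with the clip's y along the axle. The clip stands 99 mm high.
- clip_jaw_a (a joint): One of the larger clip's two equal sprung jaws: 0 rad relaxed, grows as it is forced outward. The lips inside are 19 mm apart, the feet below them flare to 39 mm apart as a lead-in. Lips meet the 28 mm neck about 20 mm above home; spreading them over it takes about 10 N downward, then they snap under it and grip it.
- small_clip_grip (a point): Centre of the grip tab of the SMALLER clip, same shape at 64 percent size (63 mm high, this point 49 mm above its feet). Too small for this axle: it stays where it stands.
- groove (a point): Middle of the groove in the level steel axle of the fixed roller stand, on the axle's centre line, 75 mm above the worktop. Axle along this frame's y, z up. Neck in the groove: 28 mm diameter, 40 mm long (20 mm either side of this point), between 40 mm diameter shoulders with 4 mm chamfers.
- roller_stand: Fixed stand, origin on the worktop right below the groove's middle, axes as groove. Free end of the axle 38 mm to -y. To +y: dark roller, 62 mm diameter, from 30 to 58 mm; grey upright, 105 mm high, 60 mm wide along x, from 62 to 82 mm. Base plate 90 mm along x, 12 mm thick, y -45 to +90 mm.

How it is judged:
On the way:
1. the larger clip is lifted from the worktop (height (world z) of clip_bore above 0.06 m), for 0.2 s.
At the end, for the whole second after the job is handed in: The larger clip sits in the groove: its seat's centre within 6 mm of the axle's centre line both in height and sideways, within 18 mm of the groove's middle, its thickness along the axle within 15 degrees, tab up within 20 degrees (distance between clip_bore and groove below 0.018 m and z of clip_bore in the frame of groove between -0.006 and 0.006 m and x of clip_bore in the frame of groove between -0.006 and 0.006 m and angle between the y axis of clip_bore and the y axis of groove, either way round below 0.26 rad and angle between clip_bore's own z axis and vertical below 0.35 rad); the robot touches nothing.
It fails at once if the smaller clip is moved more than 40 mm (distance of small_clip_grip from where it was at the start of the episode above 0.04 m).
It also fails if it takes over 37 s, if anything falls off the work surface, if the arm or the gripper's body presses on something with over 40 N, if the wrist force passes 120 N, or if a joint passes its speed limit or range.

## Working session

There is one attempt and no reset: what is moved stays moved. The work goes in short steps, Python scripts to look and compute and a shell command to move; the robot and the scene stay as the last step left them, time stands still between calls to the robot, and variables do not carry over. Pictures are saved under pics/ and viewed, and the job is handed in when it is done.

```bash
ls; mkdir -p pics
cat > h.py <<'E'
import numpy as np, cv2
from workcell import get_state, vision, workorder, silhouettes, tip_of
from scipy.spatial.transform import Rotation as R
def world(p,u,v,d,T=None):
    T=p['T'] if T is None else T
    K=np.array(p['mtx']); 
    c=np.array([(u-K[0,2])/K[0,0]*d, -(v-K[1,2])/K[1,1]*d, -d,1]); return (np.array(T)@c)[:3]
def Twrist(p,s):
    M=np.eye(4); M[:3,:3]=R.from_quat(np.array(s['orientation'])[[1,2,3,0]]).as_matrix(); M[:3,3]=s['tcp_pos']
    return M@np.array(p['tool_from_camera'])
def project(p,T,X):
    K=np.array(p['mtx']); c=np.linalg.inv(T)@np.append(X,1); return np.array([K[0,2]+K[0,0]*c[0]/-c[2], K[1,2]-K[1,1]*c[1]/-c[2]])
def cloud(p,T=None):
    T=np.array(p['T'] if T is None else T);K=np.array(p['mtx']);d=p['depth'];v,u=np.mgrid[:420,:560]
    P=np.stack([(u-K[0,2])/K[0,0]*d,-(v-K[1,2])/K[1,1]*d,-d],-1); return P@T[:3,:3].T+T[:3,3]
def save(p,n): cv2.imwrite('pics/'+n,p['pixels'][:,:,::-1])
E
python3 - <<'E'
from h import *
s=get_state(); print(s)
for n in ['scene','top']:
    p=vision.read_camera(n); save(p,n+'0.png'); print(n,p.keys(),p['mtx'])
    C=cloud(p)
    for l in ['clip_grip','small_clip_grip','clip_bore','groove']:
        for q in tip_of(p,l)[:3]:
            u,v=q['location'];d=p['depth'][int(v),int(u)]; print(l,q['confidence'].__round__(2),np.round([u,v]),world(p,u,v,d).round(4))
    for l in ['clip_grip','small_clip_grip','roller_stand']:
        for q in silhouettes(p,l)[:3]:
            m=q['mask']&(p['depth']>0); X=C[m]; print(l,round(q['confidence'],2),np.round(q['location']),m.sum(),X.min(0).round(3),X.max(0).round(3),np.median(X,0).round(3))
E
```

```text
pics
{'clock': 0.0, 'joint_pos': array([-1.36257507e+00,  3.14011944e-01,  4.49644082e-02,  1.30359824e+00,
        1.39127347e-05,  1.43119685e+00]), 'qvel': array([-2.22103040e-03,  5.37355337e-04, -5.08577898e-05, -5.37157014e-04,
        1.19209712e-03,  3.70157834e-04]), 'tau': array([-3.92864576e-04, -4.80628610e+01,  2.98532850e+01,  1.94053422e-02,
       -1.68742554e-04,  4.24206888e-06]), 'tcp_pos': array([ 0.19587597, -0.54005877,  0.23039635]), 'orientation': array([-9.24419614e-04,  9.84915248e-01,  1.73034964e-01, -2.47696525e-05]), 'wrist_force': array([ 0.88460182, -0.1623665 , -0.23870709]), 'ft_torque': array([-0.03126297, -0.01515528,  0.0329882 ]), 'finger_gap': 0.08549835670827327}
scene dict_keys(['pixels', 'depth', 'mtx', 'T', 'shot']) [[384.38847598   0.         275.40758977]
 [  0.         384.38847598 207.14395697]
 [  0.           0.           1.        ]]
clip_grip 0.93 [344. 167.] [ 0.392  -0.2824  0.0781]
small_clip_grip 0.67 [307. 197.] [ 0.4581 -0.2149 -0.0025]
small_clip_grip 0.64 [177. 310.] [0.4594 0.2643 0.0106]
clip_bore 0.73 [340. 181.] [ 0.4067 
[... 418 characters left out ...]
179 -0.003] [0.599 0.352 0.106] [0.464 0.298 0.025]
top dict_keys(['pixels', 'depth', 'mtx', 'T', 'shot']) [[485.0814199    0.         273.53471494]
 [  0.         485.0814199  212.34545863]
 [  0.           0.           1.        ]]
clip_grip 0.62 [309. 225.] [ 0.4117 -0.1399  0.063 ]
clip_grip 0.56 [366. 230.] [ 0.3954 -0.2861  0.095 ]
small_clip_grip 0.53 [310. 223.] [ 0.4155 -0.1418  0.0626]
clip_bore 0.59 [362. 230.] [ 0.3978 -0.2844  0.0581]
groove 0.61 [161. 197.] [0.4884 0.2572 0.0733]
small_clip_grip 0.48 [308. 224.] 54 [ 0.399 -0.148  0.011] [ 0.427 -0.132  0.068] [ 0.411 -0.139  0.044]
roller_stand 0.8 [155. 198.] 1610 [ 0.43   0.208 -0.   ] [0.53  0.348 0.111] [0.473 0.278 0.019]
```

View pics/scene0.png

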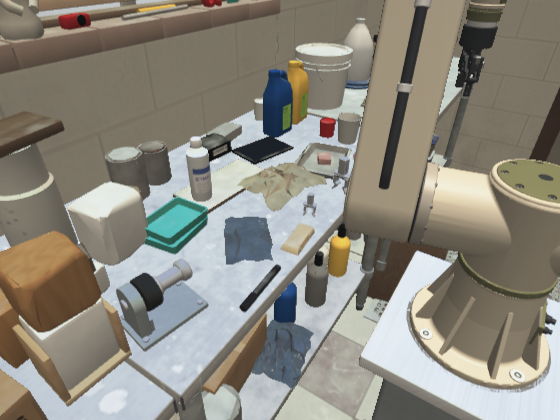

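View pics/top0.png

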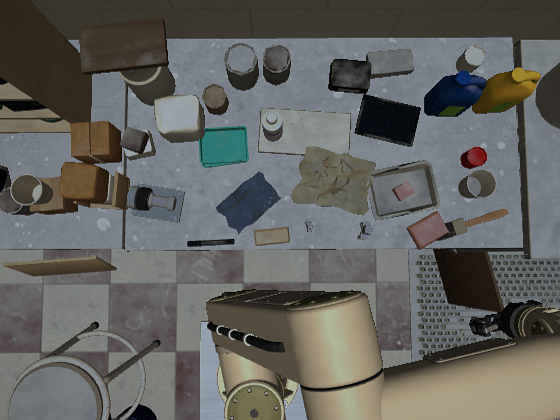

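Run:
```python
from h import *
p=vision.read_camera('top'); C=cloud(p); q=vision.read_camera('scene'); D=cloud(q)
P=np.concatenate([C[p['depth']>0],D[q['depth']>0]])
np.save('P.npy',P)
def reg(c,r,z0,z1): return P[(np.hypot(P[:,0]-c[0],P[:,1]-c[1])<r)&(P[:,2]>z0)&(P[:,2]<z1)]
for nm,c in [('big',(.395,-.285)),('small',(.412,-.14))]:
    zt=.099 if nm=='big' else .063
    for z0,z1 in [(.003,.03),(.03,.05),(.045,.058),(.06,.09),(.09,.105)]:
        X=reg(c,.045,z0,z1)
        if len(X)<4: continue
        m=X.mean(0);w,V=np.linalg.eigh(np.cov((X-m)[:,:2].T)); print(nm,z0,z1,len(X),m.round(4),np.sqrt(w).round(4),np.degrees(np.arctan2(V[1,1],V[0,1])).round(1))
for z0,z1 in [(.005,.02),(.07,.1),(.085,.1),(.1,.12)]:
    X=reg((.475,.28),.12,z0,z1); r=cv2.minAreaRect(X[:,:2].astype(np.float32)*1000); print('stand',z0,len(X),X.mean(0).round(4),r)
T=q['T'];print(np.array(T).round(3)); print(np.array(p['T']).round(3))
for n,pp in [('s',q),('t',p)]:
  for (a,b,e,f,k) in ([(290,140,380,240,'c'),(90,220,260,390,'r')] if n=='s' else [(270,180,400,260,'c'),(90,140,220,260,'r')]):
    im=pp['pixels'][b:f,a:e,::-1]; s=min(800/(e-a),600/(f-b)); cv2.imwrite(f'pics/crop_{n}{k}.png',cv2.resize(im,None,fx=s,fy=s,interpolation=cv2.INTER_CUBIC))
```

```text
big 0.003 0.03 149 [ 0.3983 -0.2846  0.0126] [0.0131 0.0203] 157.1
big 0.03 0.05 96 [ 0.3965 -0.2845  0.0429] [0.0035 0.0159] 170.8
big 0.045 0.058 163 [ 0.3953 -0.2877  0.0522] [0.0056 0.0158] 171.7
big 0.06 0.09 125 [ 0.3946 -0.2861  0.0753] [0.0042 0.008 ] -163.4
big 0.09 0.105 117 [ 0.3964 -0.2905  0.0962] [0.0061 0.0066] -172.7
small 0.003 0.03 112 [ 0.4092 -0.1368  0.0127] [0.0162 0.0166] 154.2
small 0.03 0.05 103 [ 0.4102 -0.1386  0.0373] [0.0038 0.0092] -162.7
small 0.045 0.058 34 [ 0.4095 -0.1372  0.0514] [0.0021 0.0047] -148.7
small 0.06 0.09 38 [ 0.411  -0.1406  0.0624] [0.0037 0.004 ] 150.8
stand 0.005 3403 [0.468  0.2836 0.011 ] ((475.6324462890625, 281.18170166015625), (216.26463317871094, 232.76226806640625), 58.37592697143555)
stand 0.07 2580 [0.4721 0.3053 0.0865] ((477.5738525390625, 304.8639831542969), (171.5258331298828, 86.96810150146484), 67.2215576171875)
stand 0.085 1530 [0.4741 0.303  0.0919] ((475.91558837890625, 305.75042724609375), (168.82391357421875, 85.69769287109375), 65.56539916992188)
stand 0.1 1110 [0.4842 0.3411 0.1059] ((491.116943359375, 336.609619140625), (104.334228515625, 87.29485321044922), 68.1548843383789)
[[-0.837  0.317 -0.446  0.059]
 [-0.547 -0.47   0.693  0.561]
 [ 0.01   0.824  0.567  0.559]
 [ 0.     0.     0.     1.   ]]
[[-0.005  0.996 -0.087  0.332]
 [-1.    -0.005  0.007 -0.036]
 [ 0.006  0.087  0.996  1.364]
 [ 0.     0.     0.     1.   ]]
```

View pics/crop_sc.png

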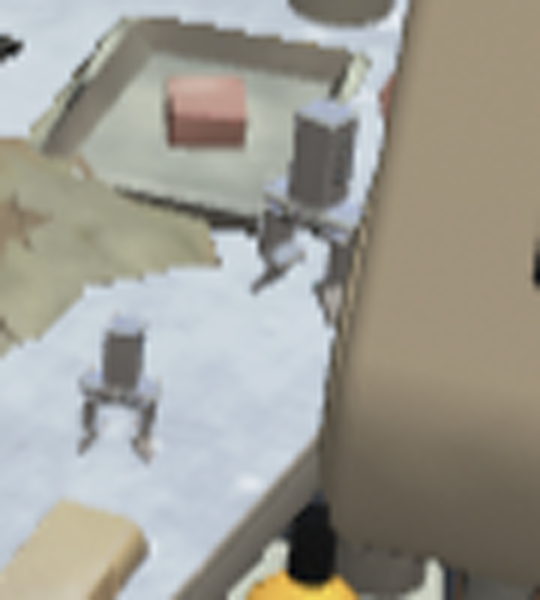

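View pics/crop_tr.png

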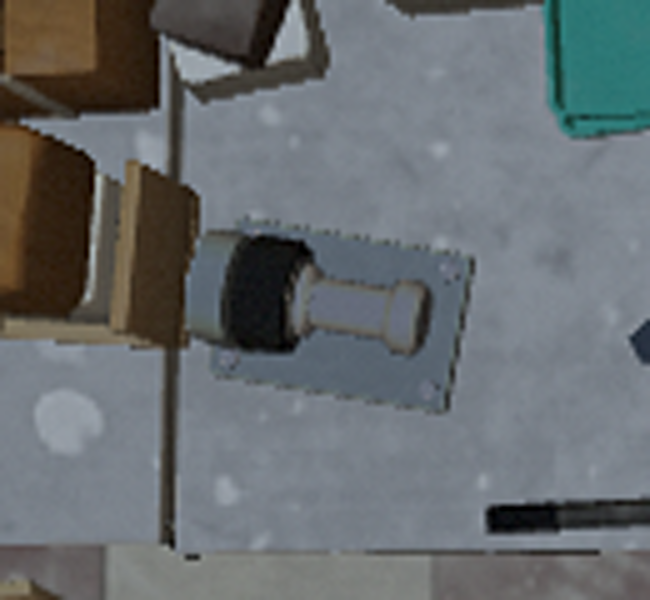

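View pics/crop_sr.png

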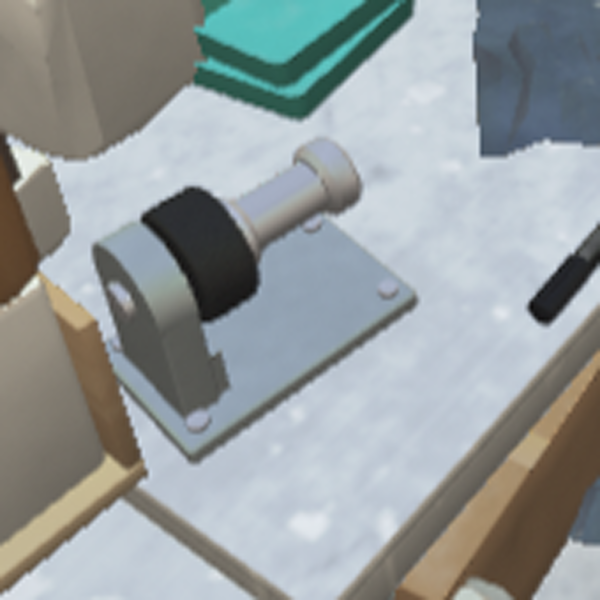

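Run:
```python
from h import *
P=np.load('P.npy')
# stand: upright top & axle pieces
from scipy.optimize import least_squares
Q=P[(abs(P[:,0]-.475)<.1)&(abs(P[:,1]-.28)<.12)]
U=Q[(Q[:,2]>.1)&(Q[:,2]<.109)&(Q[:,0]>.44)&(Q[:,0]<.53)]
print(cv2.minAreaRect((U[:,:2]*1000).astype(np.float32)),U.mean(0))
A=Q[(Q[:,2]>.078)&(Q[:,2]<.1)&(Q[:,1]<.27)]; print(len(A),A.min(0),A.max(0))
for y in np.arange(.17,.35,.01):
    S=Q[(abs(Q[:,1]-y)<.005)&(Q[:,2]>.06)]
    if len(S): print(y.round(3),len(S),S.min(0).round(3),S.max(0).round(3))
s=get_state();print(s['clock'])
w=vision.read_camera('wrist');save(w,'w0.png');print(np.array(w['tool_from_camera']).round(3),w['mtx'])
```

```text
((482.3936767578125, 339.9551696777344), (103.99494171142578, 68.99857330322266), 67.58246612548828) [0.48199022 0.32954778 0.10371114]
619 [0.45059357 0.21833346 0.0781317 ] [0.489415   0.26993324 0.09813833]
0.22 87 [0.452 0.218 0.061] [0.489 0.225 0.098]
0.23 180 [0.45  0.225 0.06 ] [0.489 0.235 0.098]
0.24 173 [0.452 0.235 0.06 ] [0.487 0.245 0.095]
0.25 136 [0.459 0.245 0.065] [0.486 0.255 0.094]
0.26 133 [0.461 0.255 0.066] [0.49  0.265 0.092]
0.27 139 [0.463 0.265 0.065] [0.492 0.275 0.092]
0.28 150 [0.46  0.275 0.063] [0.509 0.285 0.098]
0.29 229 [0.451 0.285 0.062] [0.511 0.295 0.109]
0.3 304 [0.451 0.295 0.06 ] [0.513 0.305 0.108]
0.31 346 [0.452 0.305 0.061] [0.513 0.315 0.109]
0.32 302 [0.454 0.315 0.06 ] [0.516 0.325 0.111]
0.33 374 [0.457 0.325 0.062] [0.517 0.335 0.108]
0.34 335 [0.458 0.335 0.06 ] [0.503 0.344 0.107]
0.9
[[ 0.     0.946  0.323  0.083]
 [ 1.    -0.     0.    -0.   ]
 [ 0.     0.323 -0.946 -0.142]
 [ 0.     0.     0.     1.   ]] [[343.85279992   0.         277.87448898]
 [  0.         343.85279992 209.1221657 ]
 [  0.           0.           1.        ]]
```

The larger clip is around (0.397, -0.289), and in the scene crop it is the taller one, beside the tray. The groove is around (0.474, 0.255), with the axle running about 9° off world y. I'll move above the clip and look with the wrist camera.

```bash
python3 -m inch '[[3.4,-2.1,0,0,0,0,8.5],[3.4,-2.1,0,0,0,0,8.5],[3.4,-2.1,0,0,0,0,8.5],[3.4,-2.1,0,0,0,0,8.5],[3.4,-2.1,0,0,0,0,8.5]]' 60; python3 -m inch '[[3.4,-2.1,0,0,0,0,8.5],[3.4,-2.1,0,0,0,0,8.5],[3.4,-2.1,0,0,0,0,8.5],[0,0,0,0,0,-7.6,8.5],[0,0,0,0,0,-7.6,8.5]]';  python3 -m inch '[[0,0,0,0,0,-7.6,8.5],[0,0,0,0,0,-7.6,8.5],[0,0,0,0,0,-7.6,8.5],[0,0,0,0,0,-7.6,8.5],[0,0,0,0,0,-7.6,8.5]]'; python3 -m inch '[[0,0,0,0,0,-7.6,8.5],[0,0,0,0,0,0,8.5]]'
cat > look.py <<'E'
import sys
from h import *
s=get_state(); p=vision.read_camera('wrist'); T=Twrist(p,s); save(p,sys.argv[1]); C=cloud(p,T); np.savez('w.npz',C=C,T=T,px=p['pixels'],d=p['depth'])
print(s['clock'],s['tcp_pos'].round(4),R.from_quat(s['orientation'][[1,2,3,0]]).as_matrix().round(3).tolist(),s['wrist_force'].round(1),s['finger_gap'],s['joint_pos'].round(2))
for l in sys.argv[2:]:
    for q in tip_of(p,l)[:2]:
        u,v=q['location'];d=p['depth'][int(v),int(u)]; print(l,round(q['confidence'],2),np.round([u,v]),world(p,u,v,d,T).round(4))
E
python3 look.py w1.png clip_grip clip_bore
```

```text
clock: 1.45
tcp_pos: [0.3207, -0.3827, 0.2314]
orientation: [0.0, 0.985, 0.173, 0.0]
wrist_force: [0.6, -0.7, 0.2]
finger_gap: 0.0844
clock: 1.95
tcp_pos: [0.3953, -0.2886, 0.2315]
orientation: [0.0, 0.952, 0.306, 0.0]
wrist_force: [-0.1, -0.5, -1.7]
finger_gap: 0.0849
clock: 2.45
tcp_pos: [0.3945, -0.29, 0.2314]
orientation: [0.0, 0.802, 0.598, -0.0]
wrist_force: [-0.3, -0.6, -0.7]
finger_gap: 0.085
clock: 2.65
tcp_pos: [0.3944, -0.2899, 0.2314]
orientation: [0.0, 0.762, 0.648, -0.0]
wrist_force: [-0.1, 0.2, -0.1]
finger_gap: 0.0847
2.65 [ 0.3944 -0.2899  0.2314] [[0.161, 0.987, 0.0], [0.987, -0.161, -0.0], [-0.0, 0.0, -1.0]] [-0.1  0.2 -0.1] 0.08472477646385726 [-0.8   0.15 -0.17  1.26 -0.    0.93]
clip_grip 0.85 [283. 195.] [ 0.398  -0.288   0.1001]
clip_bore 0.89 [279. 180.] [ 0.396  -0.2837  0.0675]
```

View pics/w1.png

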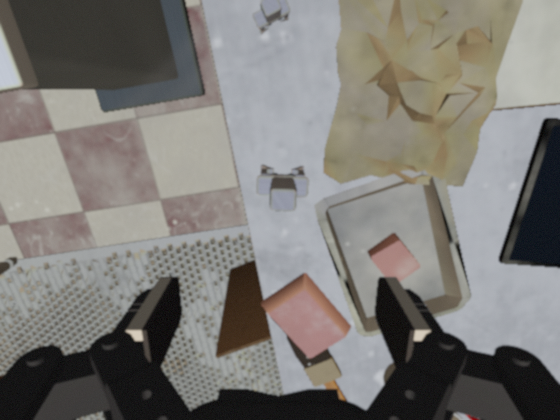

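Run:
```python
from h import *
z=np.load('w.npz');C=z['C'];ok=z['d']>0
m0=ok&(np.hypot(C[...,0]-.397,C[...,1]+.288)<.04)
for a,b in [(.04,.06),(.062,.09),(.092,.105)]:
    m=m0&(C[...,2]>a)&(C[...,2]<b);X=C[m]
    if len(X)<5: continue
    r=cv2.minAreaRect((X[:,:2]*1000).astype(np.float32)); print(a,len(X),X.mean(0).round(4),X.min(0).round(4),X.max(0).round(4),r)
```

```text
0.04 689 [ 0.3969 -0.2903  0.0531] [ 0.3714 -0.3072  0.0401] [ 0.4222 -0.2794  0.0598] ((397.1078186035156, -292.6241455078125), (20.32903480529785, 49.84662628173828), 79.0628433227539)
0.062 207 [ 0.3978 -0.2847  0.0774] [ 0.3845 -0.2986  0.062 ] [ 0.4095 -0.2821  0.09  ] ((394.6236267089844, -287.5049743652344), (26.874635696411133, 13.303088188171387), 21.355005264282227)
0.092 595 [ 0.3972 -0.2923  0.0981] [ 0.3853 -0.3046  0.0921] [ 0.4088 -0.2822  0.1004] ((397.1863708496094, -293.505615234375), (20.563175201416016, 21.259248733520508), 80.5539321899414)
```

```bash
python3 - <<'E'
from h import *
z=np.load('w.npz');C=z['C'];ok=z['d']>0
P=np.concatenate([np.load('P.npy'),C[ok]]); d=P[:,:2]-[.3971,-.2931]
a=d@[.987,-.161]; b=d@[.161,.987]
for r in ((.026,.075),(-.075,-.026)):
    m=(a>r[0])&(a<r[1])&(abs(b)<.03); print(r,np.percentile(P[m,2],[50,95,99,100]).round(3))
E
python3 -m inch '[[-0.27,0.32,3.5,0,0,1.5,8.5],[0,0,4,0,0,0,8.5],[0,0,3.5,0,0,0,8.5],[0,0,0,0,0,0,8.5]]'
python3 look.py w2.png
```

```text
(0.026, 0.075) [0.295 0.312 0.316 0.32 ]
(-0.075, -0.026) [0.297 0.315 0.318 0.32 ]
clock: 3.2
tcp_pos: [0.3944, -0.2904, 0.117]
orientation: [-0.004, 0.771, 0.637, -0.0]
wrist_force: [-0.9, 0.4, 0.5]
finger_gap: 0.0849
3.2 [ 0.3944 -0.2904  0.117 ] [[0.189, 0.982, -0.006], [0.982, -0.189, 0.006], [0.005, -0.007, -1.0]] [-0.9  0.4  0.5] 0.08492656184213125 [-0.8   0.22 -0.36  0.99 -0.    0.96]
```

View pics/w2.png

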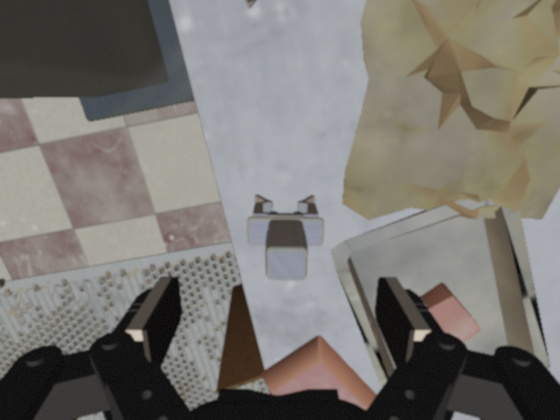

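Run:
```python
from h import *
z=np.load('w.npz');C=z['C'];ok=z['d']>0
m0=ok&(np.hypot(C[...,0]-.397,C[...,1]+.292)<.03)
for a,b in [(.04,.06),(.092,.105)]:
    m=m0&(C[...,2]>a)&(C[...,2]<b);X=C[m]
    if len(X)<5: continue
    r=cv2.minAreaRect((X[:,:2]*1000).astype(np.float32)); print(a,len(X),X.mean(0).round(4),X.min(0).round(4),X.max(0).round(4),r)
```

```text
0.04 1589 [ 0.3976 -0.2894  0.0526] [ 0.3717 -0.3069  0.04  ] [ 0.4227 -0.2792  0.0599] ((397.41998291015625, -292.64697265625), (20.899900436401367, 49.532859802246094), 78.25655364990234)
0.092 1514 [ 0.3973 -0.2917  0.0979] [ 0.3849 -0.3044  0.0921] [ 0.4091 -0.2816  0.1006] ((397.100830078125, -293.1291198730469), (20.346546173095703, 21.991947174072266), 78.32666015625)
```

```bash
python3 -m inch '[[-0.2,0.32,0,0,0,0,8.5],[0,0,2.5,0,0,0,8.5],[0,0,2.5,0,0,0,8.5],[0,0,0,0,0,0,8.5]]'
python3 look.py w3.png
python3 - <<'E'
from h import *
z=np.load('w.npz');C=z['C'];ok=z['d']>0
m0=ok&(np.hypot(C[...,0]-.397,C[...,1]+.292)<.03)
for a,b in [(.04,.06),(.092,.105)]:
    m=m0&(C[...,2]>a)&(C[...,2]<b);X=C[m]
    if len(X)<5: continue
    r=cv2.minAreaRect((X[:,:2]*1000).astype(np.float32)); print(a,len(X),X.mean(0).round(4),r)
E
```

```text
clock: 3.65
tcp_pos: [0.3998, -0.2956, 0.071]
orientation: [-0.001, 0.771, 0.637, -0.0]
wrist_force: [0.2, 0.6, -0.4]
finger_gap: 0.0846
3.65 [ 0.3998 -0.2956  0.071 ] [[0.187, 0.982, -0.001], [0.982, -0.187, 0.001], [0.001, -0.001, -1.0]] [ 0.2  0.6 -0.4] 0.08456851253308705 [-0.8   0.28 -0.42  0.87 -0.    0.96]
0.04 2614 [ 0.398  -0.289   0.0525] ((397.2691345214844, -292.5948791503906), (20.777591705322266, 49.949886322021484), 78.11492156982422)
0.092 2627 [ 0.3976 -0.2912  0.0978] ((397.1905212402344, -292.8735046386719), (20.493783950805664, 22.101160049438477), 78.13026428222656)
```

View pics/w3.png

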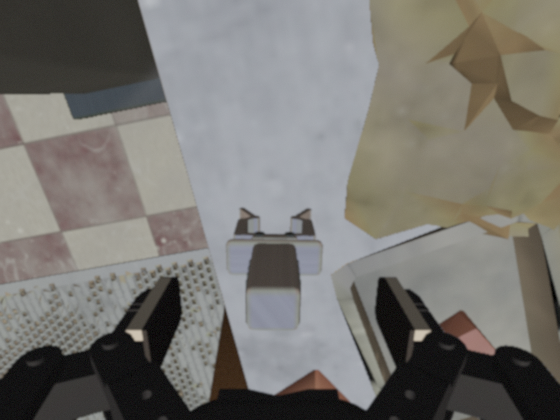

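```bash
python3 -m inch '[[0.22,-0.3,0,0,0,0,8.5],[0,0,0.7,0,0,0,8.5],[0,0,0,0,0,0,8.5],[0,0,0,0,0,0,8.5]]'
```

```text
clock: 4.1
tcp_pos: [0.3976, -0.2932, 0.0647]
orientation: [0.0, 0.77, 0.638, -0.0]
wrist_force: [0.6, -0.3, 0.9]
finger_gap: 0.0848
```

```bash
python3 -m inch '[[0,0,0.2,0,0,0,5],[0,0,0,0,0,0,1],[0,0,0,0,0,0,1],[0,0,0,0,0,0,1],[0,0,0,0,0,0,1]]' 70; python3 -m inch '[[0,0,0,0,0,0,1],[0,0,0,0,0,0,1]]'
```

```text
clock: 4.6
tcp_pos: [0.3975, -0.2931, 0.0623]
orientation: [0.0, 0.77, 0.638, -0.0]
wrist_force: [0.3, 0.1, 0.5]
finger_gap: 0.0212
clock: 4.8
tcp_pos: [0.3975, -0.2931, 0.0624]
orientation: [0.0, 0.77, 0.638, -0.0]
wrist_force: [-0.6, -1.3, 0.6]
finger_gap: 0.0213
```

```bash
python3 -m inch '[[0,0,-2,0,0,0,1],[0,0,-4,0,0,0,1],[0,0,-4,0,0,0,1],[0,0,-4,0,0,0,1],[0,0,-1,0,0,0,1]]';  python3 -m inch '[[0,0,0,0,0,0,1],[0,0,0,0,0,0,1],[0,0,0,0,0,0,1]]'; python3 look.py w4.png
```

```text
clock: 5.3
tcp_pos: [0.3989, -0.2945, 0.2168]
orientation: [0.004, 0.77, 0.638, 0.0]
wrist_force: [0.9, 0.4, -1.2]
finger_gap: 0.0211
clock: 5.6
tcp_pos: [0.3965, -0.2921, 0.2102]
orientation: [-0.002, 0.77, 0.638, -0.0]
wrist_force: [-0.3, -0.0, -1.5]
finger_gap: 0.021
5.6 [ 0.3965 -0.2921  0.2102] [[0.187, 0.982, -0.003], [0.982, -0.187, 0.003], [0.002, -0.003, -1.0]] [-0.3 -0.  -1.5] 0.021013421237091077 [-0.8   0.16 -0.2   1.21 -0.    0.96]
```

View pics/w4.png

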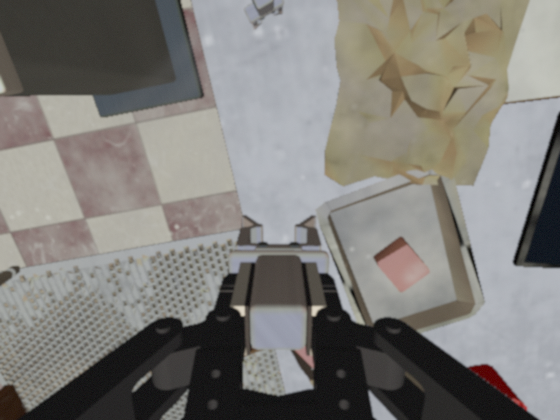

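```bash
python3 -m inch '[[2,-0.1,0,0,0,0,1],[4,-0.2,0,0,0,0,1],[4,-0.2,0,0,0,0,1],[4,-0.2,0,0,0,0,1],[4,-0.2,0,0,0,0,1]]';python3 -m inch '[[4,-0.2,0,0,0,0,1],[4,-0.2,0,0,0,0,1],[4,-0.2,0,0,0,0,1],[4,-0.2,0,0,0,0,1],[4,-0.2,0,0,0,0,1]]'; python3 -m inch '[[4,-0.2,0,0,0,0,1],[3,-0.2,0,0,0,0,1],[2,-0.1,0,0,0,0,1],[0,0,0,0,0,0,1],[0,0,0,0,0,0,1]]';python3 look.py w5.png groove roller_stand
```

```text
clock: 6.15
tcp_pos: [0.4214, -0.1128, 0.2109]
orientation: [-0.001, 0.771, 0.637, -0.0]
wrist_force: [0.2, -0.3, -0.6]
finger_gap: 0.0213
clock: 6.65
tcp_pos: [0.449, 0.0855, 0.211]
orientation: [-0.001, 0.77, 0.638, -0.001]
wrist_force: [1.5, -0.4, -2.2]
finger_gap: 0.0213
clock: 7.15
tcp_pos: [0.4609, 0.1732, 0.211]
orientation: [-0.0, 0.77, 0.638, -0.001]
wrist_force: [0.5, -0.5, -1.4]
finger_gap: 0.0211
7.15 [0.4609 0.1732 0.211 ] [[0.186, 0.983, -0.002], [0.983, -0.186, -0.001], [-0.001, -0.002, -1.0]] [ 0.5 -0.5 -1.4] 0.021143113357077616 [ 0.2   0.16 -0.2   1.21 -0.    1.95]
groove 0.76 [281.  88.] [0.4778 0.257  0.0886]
roller_stand 0.91 [280.  88.] [0.4772 0.257  0.0884]
```

View pics/w5.png

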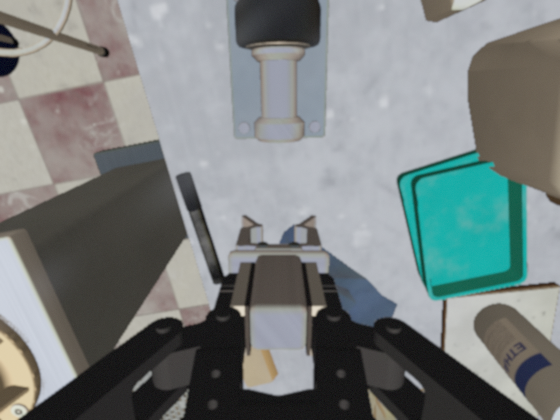

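```bash
cat > fit.py <<'E'
from h import *
from scipy.optimize import least_squares
z=np.load('w.npz');C=z['C'];ok=z['d']>0
T=z['T'];
m=ok&(C[...,2]>.062)&(C[...,2]<.1)&(abs(C[...,0]-.475)<.05)&(C[...,1]>.2)&(C[...,1]<.29)
X=C[m]; y=X[:,1]
for y0 in np.arange(.212,.29,.005):
    S=X[abs(y-y0)<.0025]
    if len(S)>5: print(y0.round(4),len(S),S[:,0].min().round(4),S[:,0].max().round(4),S[:,2].max().round(4), ((S[:,0].min()+S[:,0].max())/2).round(4))
N=X[(abs(y-.256)<.015)]
def f(p):
    r=np.hypot((N[:,0]-p[0]-p[1]*(N[:,1]-.256))*np.cos(np.arctan(p[1])), N[:,2]-p[2]-p[3]*(N[:,1]-.256)); return r-.014
r=least_squares(f,[.475,.17,.075,0],loss='soft_l1',f_scale=.001); print(r.x,np.degrees(np.arctan(r.x[1])),np.abs(r.fun).mean())
ax=r.x
# along-axis profile
u=np.array([np.sin(np.arctan(ax[1])),np.cos(np.arctan(ax[1]))]); o=np.array([ax[0],.256])
t=(X[:,:2]-o)@u; h=np.cross(np.tile(u,(len(X),1)),X[:,:2]-o)
rad=np.hypot(h,X[:,2]-ax[2])
for a in np.arange(-.045,.035,.002):
    s=(abs(t-a)<.001)&(abs(h)<.009)
    if s.sum()>2: print(a.round(3),(o+a*u).round(4),s.sum(),np.median(rad[s]).round(4),X[s,2].max().round(4))
E
python3 fit.py
python3 - <<'E'
from h import *
z=np.load('w.npz');C=z['C'];ok=z['d']>0
P=C[ok]; m=(P[:,1]>.2)&(P[:,1]<.35)&(P[:,0]>.38)&(P[:,0]<.56)
print(P[m][:,2].max())
Q=np.load('P.npy'); m=(np.hypot(Q[:,0]-.475,Q[:,1]-.257)<.16)&(Q[:,2]>.12); print(m.sum(), Q[m].min(0),Q[m].max(0))
# plate yaw
B=P[(P[:,2]>.008)&(P[:,2]<.017)&(P[:,1]>.19)&(P[:,1]<.36)&(abs(P[:,0]-.478)<.08)]
print(len(B),cv2.minAreaRect((B[:,:2]*1000).astype(np.float32)))
E
```

```text
0.217 45 0.471 0.4885 0.0928 0.4797
0.222 270 0.4529 0.4894 0.0957 0.4711
0.227 341 0.4506 0.4901 0.0966 0.4704
0.232 349 0.4515 0.4905 0.0962 0.471
0.237 313 0.4526 0.4865 0.0938 0.4696
0.242 253 0.4592 0.4873 0.0902 0.4733
0.247 257 0.4605 0.4882 0.09 0.4743
0.252 262 0.4608 0.4891 0.0905 0.475
0.257 272 0.4613 0.4899 0.0899 0.4756
0.262 273 0.4625 0.4907 0.0909 0.4766
0.267 277 0.4635 0.4915 0.0902 0.4775
0.272 298 0.4646 0.4955 0.0905 0.48
0.277 388 0.4634 0.4993 0.0961 0.4814
0.282 564 0.4604 0.5111 0.0996 0.4857
0.287 396 0.4572 0.5111 0.1 0.4842
[4.75573497e-01 1.72140086e-01 7.48158178e-02 3.80126657e-04] 9.767176794876184 0.0004335223455430767
-0.037 [0.4693 0.2195] 36 0.0175 0.0929
-0.035 [0.4696 0.2215] 60 0.0193 0.0954
-0.033 [0.47   0.2235] 68 0.0197 0.0957
-0.031 [0.4703 0.2254] 57 0.0199 0.0966
-0.029 [0.4707 0.2274] 67 0.0198 0.0961
-0.027 [0.471  0.2294] 72 0.0198 0.0954
-0.025 [0.4713 0.2314] 66 0.0199 0.0958
-0.023 [0.4717 0.2333] 74 0.0191 0.0962
-0.021 [0.472  0.2353] 75 0.0173 0.0946
-0.019 [0.4724 0.2373] 71 0.0142 0.0918
-0.017 [0.4727 0.2392] 56 0.014 0.0898

[... 645 characters left out ...]
5 0.0141 0.0905
0.019 [0.4788 0.2747] 72 0.0142 0.0904
0.021 [0.4791 0.2767] 91 0.0164 0.0928
0.023 [0.4795 0.2787] 92 0.0184 0.0961
0.025 [0.4798 0.2806] 80 0.0199 0.0967
0.027 [0.4802 0.2826] 80 0.0199 0.0965
0.029 [0.4805 0.2846] 106 0.0185 0.0996
0.031 [0.4808 0.2866] 39 0.0242 0.1
0.10799694881215538
3971 [0.46168383 0.36889108 0.12003533] [0.54952042 0.41698646 0.2410826 ]
5510 ((478.18450927734375, 271.4257507324219), (119.26119995117188, 90.02043914794922), 80.15363311767578)fit.py:17: DeprecationWarning: Arrays of 2-dimensional vectors are deprecated. Use arrays of 3-dimensional vectors instead. (deprecated in NumPy 2.0)
  t=(X[:,:2]-o)@u; h=np.cross(np.tile(u,(len(X),1)),X[:,:2]-o)
```

Run:
```python
from h import *
z=np.load('w.npz');C=z['C'];ok=z['d']>0
Q=np.concatenate([np.load('P.npy'),C[ok]])
for a in np.arange(.1,.36,.02):
    m=(abs(Q[:,0]-.48)<.09)&(Q[:,1]>.3)&(Q[:,1]<.5)&(Q[:,2]>a)&(Q[:,2]<a+.02)
    if m.sum(): print(a.round(2),m.sum(),np.percentile(Q[m],[1,99],axis=0).round(3).tolist(),Q[m][:,1].min().round(3))
```

```text
0.1 3003 [[0.462, 0.3, 0.1], [0.55, 0.474, 0.119]] 0.3
0.12 951 [[0.471, 0.373, 0.12], [0.538, 0.464, 0.135]] 0.371
0.14 711 [[0.463, 0.372, 0.142], [0.543, 0.462, 0.16]] 0.37
0.16 1038 [[0.463, 0.371, 0.16], [0.54, 0.464, 0.18]] 0.369
0.18 1140 [[0.463, 0.371, 0.18], [0.538, 0.466, 0.2]] 0.369
0.2 1341 [[0.463, 0.372, 0.2], [0.535, 0.466, 0.22]] 0.369
0.22 4696 [[0.465, 0.376, 0.221], [0.548, 0.462, 0.237]] 0.37
0.24 4 [[0.518, 0.39, 0.24], [0.536, 0.417, 0.241]] 0.389
```

```bash
python3 -m inch '[[2.5,0,0,0,0,-0.9,1],[3,0,0,0,0,0,1],[2.1,0,0,0,0,0,1],[0.8,0,0,0,0,0,1],[0,0,0,0,0,0,1]]'; python3 -m inch '[[0,0,0,0,0,0,1],[0,0,0,0,0,0,1]]';python3 look.py w6.png clip_bore groove
```

```text
clock: 7.8
tcp_pos: [0.4766, 0.2557, 0.212]
orientation: [0.0, 0.765, 0.644, -0.0]
wrist_force: [0.1, -0.4, -1.0]
finger_gap: 0.0211
clock: 8.0
tcp_pos: [0.4763, 0.2548, 0.2123]
orientation: [0.0, 0.766, 0.643, -0.0]
wrist_force: [0.6, 0.6, -0.5]
finger_gap: 0.0213
8.0 [0.4763 0.2548 0.2123] [[0.173, 0.985, -0.0], [0.985, -0.173, -0.0], [-0.001, -0.0, -1.0]] [ 0.6  0.6 -0.5] 0.02127056156802205 [ 0.34  0.25 -0.08  1.24 -0.    2.09]
clip_bore 0.57 [278. 247.] [0.4772 0.2637 0.1964]
groove 0.77 [278. 192.] [0.4768 0.2619 0.0891]
```

View pics/w6.png

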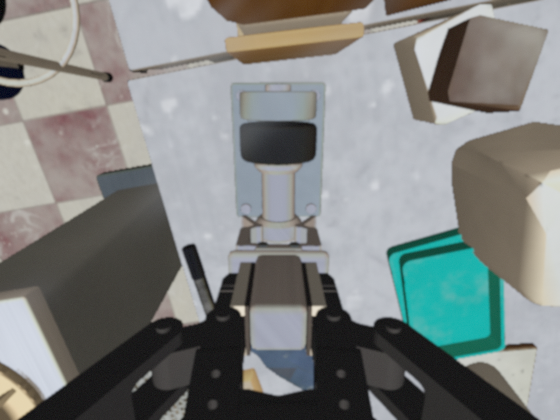

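```bash
sed -e 's/abs(y-.256)<.015/abs(y-.264)<.008/' fit.py > fit2.py; python3 fit2.py 2>/dev/null | grep -v '^0.2' | head -60
python3 - <<'E'
from h import *
z=np.load('w.npz');C=z['C'];T=z['T'];ok=z['d']>0
# held clip in view: cross-bar / tab points
m=ok&(C[...,2]>.19)&(C[...,2]<.3); u=np.mgrid[:420,:560]
for r in (240,258,300):
    cc=[(c,C[r,c].round(4).tolist()) for c in range(225,335,12)]; print(r,cc)
E
```

```text
[ 0.4755409   0.17622794  0.07482249 -0.00600033] 9.994496334263703 0.0004118673672316828
-0.037 [0.4691 0.2196] 17 0.0176 0.0929
-0.035 [0.4695 0.2215] 31 0.0191 0.0953
-0.033 [0.4698 0.2235] 46 0.0199 0.0958
-0.031 [0.4702 0.2255] 56 0.0198 0.0952
-0.029 [0.4705 0.2274] 42 0.0198 0.0951
-0.027 [0.4709 0.2294] 54 0.0196 0.0957
-0.025 [0.4712 0.2314] 47 0.0198 0.0963
-0.023 [0.4715 0.2333] 65 0.0194 0.0959
-0.021 [0.4719 0.2353] 69 0.0171 0.0946
-0.019 [0.4722 0.2373] 78 0.0145 0.0918
-0.017 [0.4726 0.2393] 44 0.0139 0.0899
-0.015 [0.4729 0.2412] 53 0.0139 0.09
-0.013 [0.4733 0.2432] 47 0.014 0.0898
-0.011 [0.4736 0.2452] 50 0.0142 0.0904
-0.009 [0.474  0.2471] 52 0.0139 0.0898
-0.007 [0.4743 0.2491] 54 0.0139 0.0896
-0.005 [0.4747 0.2511] 47 0.0139 0.0904
-0.003 [0.475 0.253] 53 0.0139 0.09
-0.001 [0.4754 0.255 ] 50 0.0139 0.0902
0.001 [0.4757 0.257 ] 54 0.0141 0.0899
0.003 [0.4761 0.259 ] 49 0.014 0.0897
0.005 [0.4764 0.2609] 55 0.014 0.0898
0.007 [0.4768 0.2629] 50 0.014 0.0898
0.009 [0.4771 0.2649] 53 0.0139 0.0893
0.011 [0.4774 0.2668] 53 0.0139 0.0896
0.013 [0.4778 0.2688] 51 0
[... 613 characters left out ...]
006]), (333, [0.5239, 0.1706, -0.0])]
258 [(225, [0.3989, 0.1691, -0.0013]), (237, [0.4573, 0.2653, 0.2047]), (249, [0.4627, 0.2635, 0.203]), (261, [0.4694, 0.2656, 0.2093]), (273, [0.4748, 0.264, 0.208]), (285, [0.4805, 0.2635, 0.2089]), (297, [0.486, 0.2622, 0.2083]), (309, [0.4916, 0.259, 0.2041]), (321, [0.4974, 0.258, 0.2041]), (333, [0.5212, 0.148, -0.0005])]
300 [(225, [0.4563, 0.2649, 0.2392]), (237, [0.4625, 0.2681, 0.2456]), (249, [0.4666, 0.2665, 0.2442]), (261, [0.4708, 0.2649, 0.243]), (273, [0.4753, 0.2644, 0.2434]), (285, [0.4798, 0.2637, 0.2435]), (297, [0.4842, 0.2629, 0.2436]), (309, [0.4887, 0.2635, 0.2455]), (321, [0.493, 0.2627, 0.2455]), (333, [0.4978, 0.2577, 0.2393])]
```

```bash
python3 -m inch '[[0.15,-0.09,1.5,0,0,0,1],[0,0,2,0,0,0,1],[0,0,1.2,0,0,0,1],[0,0,0,0,0,0,1],[0,0,0,0,0,0,1]]'; python3 -m inch '[[0,0,0,0,0,0,1]]';python3 look.py w7.png; python3 fit2.py 2>/dev/null | grep '^\['
python3 - <<'E'
from h import *
p=vision.read_camera('scene');save(p,'s7.png')
cv2.imwrite('pics/s7c.png',cv2.resize(p['pixels'][200:340,90:270,::-1],None,fx=4,fy=4))
E
```

```text
clock: 8.65
tcp_pos: [0.4758, 0.2574, 0.1655]
orientation: [0.0, 0.765, 0.644, -0.0]
wrist_force: [0.2, 0.5, -1.3]
finger_gap: 0.0211
clock: 8.75
tcp_pos: [0.4764, 0.2577, 0.1662]
orientation: [0.0, 0.765, 0.644, 0.001]
wrist_force: [0.8, 0.2, -1.1]
finger_gap: 0.0214
8.75 [0.4764 0.2577 0.1662] [[0.172, 0.985, 0.001], [0.985, -0.172, 0.0], [0.001, 0.001, -1.0]] [ 0.8  0.2 -1.1] 0.02142585426132633 [ 0.35  0.28 -0.17  1.13 -0.    2.09]
[ 0.47573109  0.1530281   0.07479062 -0.00559013] 8.70036912645193 0.0004011426395750536
```

View pics/w7.png

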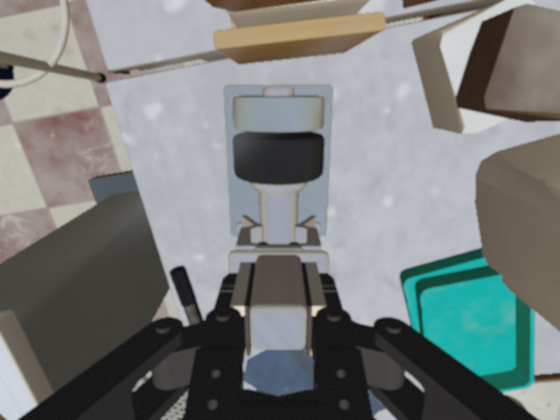

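View pics/s7c.png

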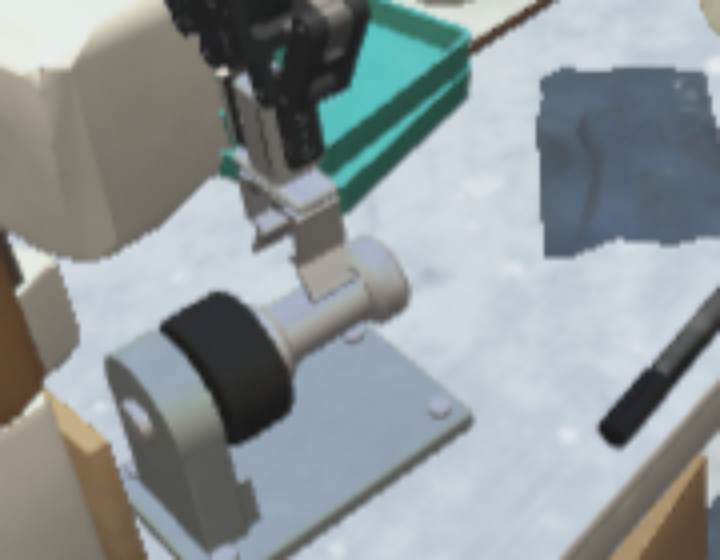

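```bash
python3 -m inch '[[-0.1,-0.05,1,0,0,0,1],[0,0,1.3,0,0,0,1],[0,0,0.7,0,0,0,1],[0,0,0,0,0,0,1],[0,0,0,0,0,0,1]]'; python3 -m inch '[[0,0,0.5,0,0,0,1],[0,0,0.5,0,0,0,1],[0,0,0,0,0,0,1]]'
```

```text
clock: 9.35
tcp_pos: [0.4751, 0.2566, 0.1352]
orientation: [-0.0, 0.765, 0.644, -0.0]
wrist_force: [0.3, -0.1, -0.2]
finger_gap: 0.0212
clock: 9.65
tcp_pos: [0.4763, 0.2572, 0.1262]
orientation: [0.0, 0.765, 0.644, 0.002]
wrist_force: [0.8, 0.1, 3.0]
finger_gap: 0.0212
```

```bash
python3 -m inch '[[0,0,0.5,0,0,0,1],[0,0,0.4,0,0,0,1],[0,0,0,0,0,0,1]]'; python3 -m inch '[[0,0,0.4,0,0,0,1],[0,0,0.3,0,0,0,1],[0,0,0,0,0,0,1],[0,0,0,0,0,0,1]]'
```

```text
clock: 9.95
tcp_pos: [0.4764, 0.2573, 0.1173]
orientation: [0.0, 0.765, 0.644, 0.002]
wrist_force: [0.8, 1.0, 3.1]
finger_gap: 0.0214
clock: 10.35
tcp_pos: [0.4757, 0.2566, 0.1089]
orientation: [0.0, 0.765, 0.644, 0.0]
wrist_force: [3.5, 0.4, -2.9]
finger_gap: 0.0213
```

```bash
python3 look.py w8.png clip_bore
python3 - <<'E'
from h import *
p=vision.read_camera('scene');save(p,'s8.png')
cv2.imwrite('pics/s8c.png',cv2.resize(p['pixels'][200:340,90:270,::-1],None,fx=4,fy=4))
z=np.load('w.npz');C=z['C']
print([C[r,279].round(4).tolist() for r in range(230,350,8)])
E
```

```text
10.35 [0.4757 0.2566 0.1089] [[0.172, 0.985, 0.001], [0.985, -0.172, -0.0], [-0.0, 0.001, -1.0]] [ 3.5  0.4 -2.9] 0.0212674176630933 [ 0.35  0.32 -0.26  0.99 -0.    2.09]
clip_bore 0.66 [277. 246.] [0.4763 0.2658 0.0924]
[[0.4783, 0.2728, 0.0883], [0.4776, 0.2688, 0.0891], [0.4772, 0.2661, 0.0929], [0.4769, 0.2649, 0.0995], [0.4769, 0.2653, 0.1087], [0.477, 0.2657, 0.1169], [0.4769, 0.2653, 0.123], [0.477, 0.266, 0.1305], [0.4769, 0.2658, 0.136], [0.4768, 0.2653, 0.1406], [0.4766, 0.2645, 0.1444], [0.4762, 0.262, 0.1456], [0.4755, 0.2581, 0.145], [0.4749, 0.2544, 0.1448], [0.4743, 0.2511, 0.1451]]
```

View pics/w8.png

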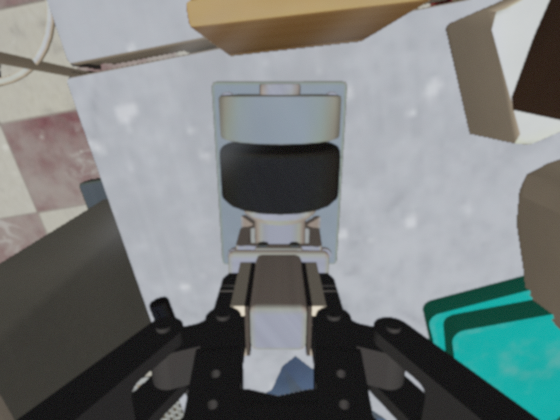

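View pics/s8c.png

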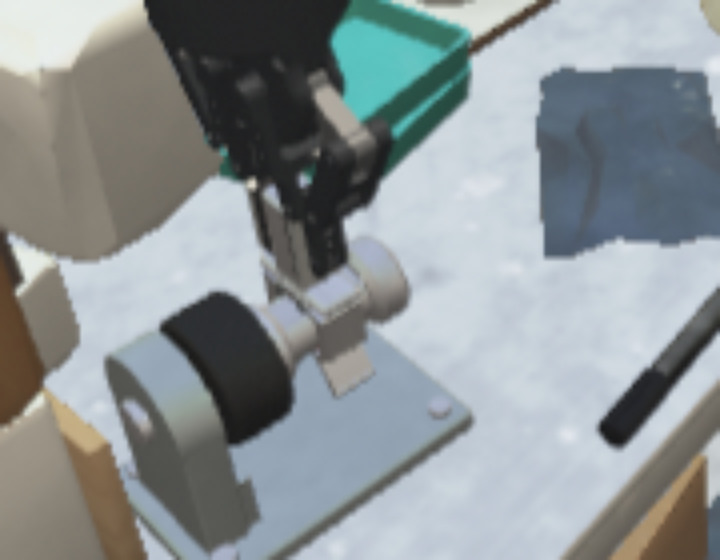

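The clip is seated: its tab top is at 0.1455 m against 0.146 m expected at home. Now I'll release it and retreat straight up.

```bash
python3 -m inch '[[0,0,0,0,0,0,3],[0,0,0,0,0,0,5],[0,0,0,0,0,0,7],[0,0,0,0,0,0,7],[0,0,0,0,0,0,7]]'; python3 -m inch '[[0,0,-1.5,0,0,0,7],[0,0,-3,0,0,0,7],[0,0,-4,0,0,0,7],[0,0,-4,0,0,0,7],[0,0,0,0,0,0,7]]'; python3 -m inch '[[-4,0,0,0,0,0,7],[-4,0,0,0,0,0,7],[0,0,0,0,0,0,7],[0,0,0,0,0,0,7]]'; python3 look.py w9.png clip_bore clip_grip
python3 - <<'E'
from h import *
p=vision.read_camera('scene');save(p,'s9.png')
cv2.imwrite('pics/s9c.png',cv2.resize(p['pixels'][200:340,90:270,::-1],None,fx=4,fy=4))
z=np.load('w.npz');C=z['C'];ok=z['d']>0
m0=ok&(np.hypot(C[...,0]-.476,C[...,1]-.257)<.033)
for a,b in [(.094,.106),(.138,.15)]:
    X=C[m0&(C[...,2]>a)&(C[...,2]<b)]
    if len(X)>5: print(a,len(X),X.mean(0).round(4),np.median(X[:,2]).round(4),cv2.minAreaRect((X[:,:2]*1000).astype(np.float32)))
E
```

```text
clock: 11.0
tcp_pos: [0.475, 0.2566, 0.1094]
orientation: [-0.0, 0.765, 0.644, -0.0]
wrist_force: [0.4, -0.3, -0.1]
finger_gap: 0.0699
clock: 11.5
tcp_pos: [0.4779, 0.2577, 0.2403]
orientation: [0.002, 0.765, 0.644, 0.005]
wrist_force: [-0.0, -0.1, -0.2]
finger_gap: 0.0701
clock: 11.9
tcp_pos: [0.4613, 0.1772, 0.2341]
orientation: [-0.0, 0.766, 0.643, 0.0]
wrist_force: [0.5, -0.0, 0.1]
finger_gap: 0.0701
11.9 [0.4613 0.1772 0.2341] [[0.173, 0.985, 0.0], [0.985, -0.173, 0.0], [0.0, -0.0, -1.0]] [ 0.5 -0.   0.1] 0.0700715382229025 [ 0.2   0.16 -0.15  1.26  0.    1.95]
clip_bore 0.59 [276.  95.] [0.4735 0.2579 0.1448]
clip_grip 0.79 [277.  98.] [0.4737 0.256  0.1461]
0.094 1231 [0.4764 0.2609 0.1   ] 0.1008 ((474.64111328125, 257.3196105957031), (65.21265411376953, 49.68687057495117), 80.62578582763672)
0.138 1079 [0.4739 0.2564 0.1448] 0.1449 ((473.8241271972656, 256.23492431640625), (19.774078369140625, 22.06414794921875), 80.02458190917969)
```

View pics/w9.png

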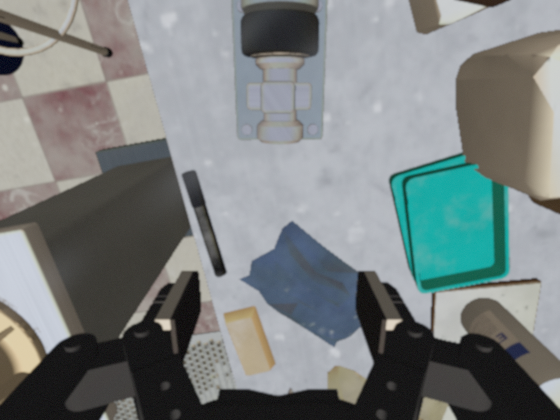

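View pics/s9c.png

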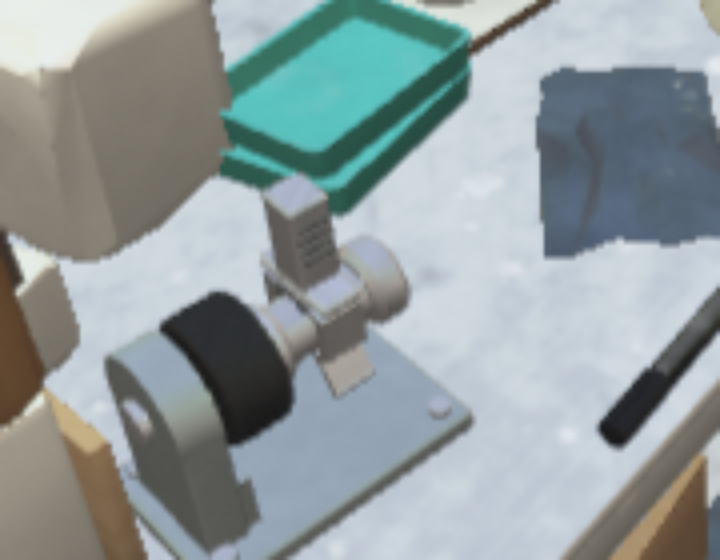

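The clip stands upright in the groove. The robot is clear, and the tab top is at (0.474, 0.256, 0.145). I'm handing the job in.

Run:
```python
from h import *
print(workorder.hand_in()); print(get_state()['clock'])
```

```text
the job is handed in; nothing more can be done
None
the job is handed in; nothing more can be done
```

I pressed the larger clip onto the axle, and it sits upright in the groove with the robot clear of it. I handed the job in at about 12 s of the 37 s allowed; no verdict came back.

**What I did:** I gripped the clip across its tab at 70 N and lifted it 15 cm. I carried it over the axle, lined it up with a cylinder fit to the neck, and pressed it straight down. The vertical force readings stayed around 3 N, but I only read it between moves, so I did not see the expected peak of about 10 N. I then opened the fingers and backed away up and to the side.

**Last checks:**

| Check | Measured | Expected |
|---|---|---|
| Tab top height | 0.145 m | 0.146 m when fully home |
| Distance from groove middle, along the axle | within about 1 mm | 0 |
| Tab direction against the axle | within about 0.5° | 0° |
| Tab top, sideways from the axle line | about 2 mm off | 0 |

- **Sideways offset:** the 2 mm at the tab top suggests a tilt of 1 to 2°, or camera calibration error. Either is well inside the limits.
- **Bore check:** the network's `clip_bore` reading after release landed on the tab top, so I did not use it. I worked out the seat's position from the tab instead.
- **Smaller clip:** I passed well above it, but I did not measure its position again at the end.

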